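Check the dip under a straightedge with a taper feeler

TASK

Lay the steel straightedge on edge across the two narrow raised lands of the aluminium housing, between the dowel pins and about centred, and let go of it. Then take the taper feeler by its upright grip, and with its blade flat on the seat plate slide it under the middle of the straightedge from the open side nearest the robot, until it drags snugly between plate and straightedge, carrying the straightedge's weight but not visibly jacking the straightedge up. Finish while still holding the feeler there, pinched in the gap, and leave the can, bearing and socket alone.

Things in the scene. Friction and masses are not known exactly. Their poses are not given: they have to be found in the camera images.
- straightedge: Loose plain steel bar, 12 mm thick (x), 220 mm long (y), 38 mm high (z), 0.55 to 0.85 kg, four dark round spots on each side. It starts standing on its long narrow edge on the bench and is used in that attitude. Origin: centre of its 12 x 220 mm underside. Both ends and both sides are alike.
- feeler: Loose taper feeler, 0.15 kg, lying flat, z up: steel foot block 36 (x) x 24 (y) x 12 mm high; on it a black upright grip, 30 mm along x, 12 mm thick along y, from 12 to 59 mm above the underside; a blade runs forward along +x at underside level. Origin: underside level, centred below the grip.
- feeler_tip (a point): Middle of the feeler blade's tip at underside level, 93 mm ahead (+x) of the feeler's origin. The blade is 16 mm wide, flat below, from the tip back to x = 18 mm; its top slopes evenly, so that it is 2 mm thick at the tip and 9.5 mm at the root (1 mm per 10 mm).
- housing: Cast aluminium housing fixed on the bench, 150 mm (x) by 200 mm (y), with bolt ears to 234 mm. Origin: centre of its underside, on the bench. Two lands (ridges) 14 mm wide, 150 mm long, run along its x at y = -85 and +85 mm, their flat tops 40 mm above the bench. The recess between them is open at the -x side (towards the robot) and the +x side.
- housing_home (a point): Where the straightedge's origin belongs: middle of the housing, level with the land tops (40 mm), the bar along the housing's y. On each land (y = -85, +85 mm) two 8 mm steel dowel pins with tapered tips at x = -13 and +13 mm rise 13 mm above the land, so the 12 mm bar has an 18 mm wide place.
- seat_plate: Flat level steel plate fixed between the lands, 148 mm (x) by 154 mm (y), axes as the housing's. Origin: centre of its top face, 4.5 to 7.5 mm below the land tops, different each time: the gap under the bar. The blade slides on it along +x. Only the bar's weight presses on the blade: the push rises 3 to 10 N as it begins to drag; some mm on it carries the bar, which then rises 1 mm per 10 mm.
- spray_can: Bystander: spray can 58 mm in diameter, 160 mm high, upright. Origin at centre of its underside.
- bearing: Bystander: steel bearing ring 62 mm in diameter, 18 mm high, lying flat. Origin at centre of its underside.
- socket: Bystander: steel wrench socket 30 mm in diameter, 50 mm high, upright. Origin at centre of its underside.
Things that resemble listed ones, but are neither listed nor needed, are in the scene too. Leave any turquoise look-alike of the straightedge alone.

How it is judged (in metres and radians):
On the way:
1. the straightedge rests across both lands between the dowel pins, released, the feeler not yet under it (x of straightedge in the frame of housing between -0.007 and 0.007 m and y of straightedge in the frame of housing between -0.02 and 0.02 m and angle between the y axis of straightedge and the y axis of housing, either way round below 0.08 rad and angle between straightedge's own z axis and vertical below 0.1 rad and z of straightedge in the frame of housing between 0.038 and 0.0415 m and contact force between straightedge and housing above 2 N and contact force between the fingers and straightedge below 0.2 N and horizontal distance between feeler_tip and straightedge above 0.03 m and contact force between feeler and straightedge below 0.1 N), for 0.2 s.
At the end, for the whole second after the job is handed in: Straightedge on edge on the lands, within 7 mm (x), 20 mm (y), 0.08 rad, raised at most 2 mm; feeler tip over 8 mm past the middle line, within 40 mm sideways, pressed by straightedge (1 to 25 N) and plate (over 0.5 N); fingers grip the feeler (over 3 N), not the straightedge; all at rest (x of straightedge in the frame of housing between -0.007 and 0.007 m and y of straightedge in the frame of housing between -0.02 and 0.02 m and angle between the y axis of straightedge and the y axis of housing, either way round below 0.08 rad and angle between straightedge's own z axis and vertical below 0.1 rad and z of straightedge in the frame of housing between 0.038 and 0.042 m and contact force between feeler and straightedge between 1 and 25 N and contact force between feeler and seat_plate above 0.5 N and x of feeler_tip in the frame of housing above 0.008 m and y of feeler_tip in the frame of housing between -0.04 and 0.04 m and contact force between the fingers and feeler above 3 N and contact force between the fingers and straightedge below 0.2 N and linear speed of each of feeler, straightedge below 0.01 m/s); the arm keeps its last pose, push and grip.
It fails at once if the spray can is disturbed (moved more than 30 mm) (distance of spray_can from where it was at the start of the episode above 0.03 m).
It fails at once if the bearing is disturbed (moved more than 30 mm) (distance of bearing from where it was at the start of the episode above 0.03 m).
It fails at once if the wrench socket is disturbed (moved more than 30 mm) (distance of socket from where it was at the start of the episode above 0.03 m).
It also fails if it takes over 59 s, if anything falls off the work surface, if the arm or the gripper's body presses on something with over 40 N, if the wrist force passes 120 N, or if a joint passes its speed limit or range.

ROBOT

A 6-joint arm with a two-finger parallel gripper is mounted at the origin on the work surface. World frame = base frame: x ahead of the robot, y to its left, z up, the work surface at z = 0. Lengths are in mm, angles in rad, forces in N, time in s.
With the tool pointing down it reaches from about 250 to 800 mm from the base axis. Payload 3.9 kg.
Tool frame: the origin (TCP) lies midway between the tips of the shut fingers; the grasp point (between the pads) lies manip.hold_point_z behind it (manip.hold_point_z is the distance from the TCP to the grasp point, in mm); z points along the fingers, y is the line along which they close (so a half turn about z gives the same grasp; the last joint's range is limited). The gripper opens to 85 mm and grips with 20 to 120 N. Pads are 22 mm wide; open, the fingers measure 114 mm over their backs; the gripper's body (76 mm by 85 mm) begins 54 mm behind the grasp point. The pads swing forward as they close: fully open they stand 13 mm farther back than shut.
Start: joints at [-1.158, 0.26, -0.138, 1.173, 0, 1.571], TCP at [210.612, -480.893, 231.304] pointing down, gripper open.
Joint ranges: [-2.78, 2.78], [-0.83, 1.72], [-1.28, 1.37], [-1.9, 2.12], [-1.57, 1.48], [-3.14, 3.14]. Speed limits (rad/s): [2.57, 2.57, 3.14, 3.14, 3.14, 3.14].

INTERFACE

Orientations are given as a rotation vector (axis times angle).
In Python, from plant import manip gives the robot as it stands. The module is installed in compiled form; this text tells all that it offers.
- The arm moves only by the shell command python3 -m inch 'ROWS' [OPENING]. ROWS is JSON, a list of rows, each an object with "delta_pos": the shift along the world's x, y, z in units of 40 mm (1.0 is 40 mm), a list of three; "rotation": the turn, a rotation vector about the world's x, y, z in units of 5 degrees (1.0 is 5 degrees), a list of three. A call has 1 to 12 rows; each row is the pose to reach, as a shift and turn from the pose commanded when the call began; what a row does not reach only later rows make up. A row lasts 1/10 s, in which the tool goes at most 50 mm and 8.59 degrees, less where a joint would pass 70% of its speed; a pose out of reach is approached as far as the arm can. A call with a gripper value outside its range is refused whole. OPENING is the gripper's target within -1 to 1 (fully open at 1, half-way at 0, shut at -1), set as the call begins (- or left out, the last holds). The fingers move at their own pace and stop on an object; the grip force is fixed at half the most. Time passes only in rows, so rows that repeat a pose let the fingers close. It gives the time, the measured TCP pose, the force, the opening and the grip force at its end, in the units of the state.
- manip.observe(): the state, without advancing time (a new reading comes with each control period).
- manip.capture(name): name is "scene" or "top" or "wrist"; returns a dict with "pixels" (384x512x3 uint8, red, green, blue), "intrinsics" (3x3 intrinsics, pixels), "world_from_camera" (4x4, takes a point from camera to world coordinates); the wrist camera has in their place "tool_from_camera" (4x4, takes a point from camera to tool coordinates, whose origin is the TCP and whose axes are the flange's). Camera axes: x right, y down, z forward; pixel columns grow to the right and rows downward; lengths in mm; the calibration is good to about 2 mm. A picture is of the moment at which its call begins: read the wrist's pose just before it. There is no depth.
- manip.sign_off(): hands the job in; it is judged then, once.
The state is a dict: "time": time; "joint_pos": joint angles; "dq": joint speeds; "joint_torque": joint torques, N m; "tool_pos": TCP position; "orientation": TCP orientation; "contact_force": force on the tool from outside, world axes, zero at the start; "ft_torque": the same for the moment, N m; "gripper_width": finger opening in mm; "grip_force": force on a finger pad.
Only numpy, scipy, OpenCV 4.12 (cv2) and the standard library are available. Lean on these libraries where they do the work, as an engineer would, in place of code of your own. Each camera call takes 0.05 s, during which the arm holds its last target. There are 200 camera calls.

## Working session

There is one attempt and no reset: what is moved stays moved. The work goes in short steps, Python scripts to look and compute and a shell command to move; the robot and the scene stay as the last step left them, time stands still between calls to the robot, and variables do not carry over. Pictures are saved under pics/ and viewed, at most 10 in all, crops included, and the job is handed in when it is done.

```bash
mkdir -p pics; cat > h.py <<'E'
import numpy as np, cv2, json
from plant import manip
from scipy.spatial.transform import Rotation as R
def snap(name,fn):
    s=manip.observe(); c=manip.capture(name)
    K=np.array(c["intrinsics"])
    if name=="wrist":
        T=np.eye(4);T[:3,:3]=R.from_rotvec(s["orientation"]).as_matrix();T[:3,3]=s["tool_pos"]
        W=T@np.array(c["tool_from_camera"])
    else: W=np.array(c["world_from_camera"])
    cv2.imwrite(f"pics/{fn}.png",c["pixels"][:,:,::-1]); np.savez(f"pics/{fn}.npz",K=K,W=W)
def pt(fn,u,v,z):
    d=np.load(f"pics/{fn}.npz");r=d["W"][:3,:3]@np.linalg.solve(d["K"],[u,v,1.]);o=d["W"][:3,3]
    return o+r*(z-o[2])/r[2]
def px(fn,p):
    d=np.load(f"pics/{fn}.npz");q=np.linalg.inv(d["W"])@np.r_[p,1];q=d["K"]@q[:3];return q[:2]/q[2]
def crop(fn,out,u0,v0,u1,v1,s):
    im=cv2.imread(f"pics/{fn}.png")[v0:v1,u0:u1];cv2.imwrite(f"pics/{out}.png",cv2.resize(im,None,fx=s,fy=s,interpolation=cv2.INTER_CUBIC))
E
python3 - <<'E'
from h import *
snap("top","top1");snap("scene","sc1")
s=manip.observe();print({k:np.round(v,3) for k,v in s.items()},manip.hold_point_z)
print(np.load("pics/top1.npz")["W"],np.load("pics/sc1.npz")["W"])
a=cv2.imread("pics/top1.png");cv2.imwrite("pics/top1b.png",cv2.resize(a,(800,600),interpolation=cv2.INTER_CUBIC))
E
```

```text
{'time': np.float64(0.1), 'joint_pos': array([-1.158,  0.261, -0.139,  1.173,  0.   ,  1.571]), 'dq': array([-0.   , -0.003,  0.002, -0.   , -0.001, -0.001]), 'joint_torque': array([ 0.0000e+00, -4.0651e+01,  2.5453e+01,  1.0000e-02, -0.0000e+00,
        0.0000e+00]), 'tool_pos': array([ 210.375, -480.332,  230.546]), 'orientation': array([-3.073e+00, -6.440e-01,  1.000e-03]), 'contact_force': array([-0.47 , -0.065, -0.371]), 'ft_torque': array([ 0.023,  0.021, -0.018]), 'grip_force': np.float64(0.0), 'gripper_width': np.float64(85.761)} 18.700000000000003
[[-1.28341099e-02 -9.95942300e-01  8.90742442e-02  3.78972566e+02]
 [-9.99855718e-01  1.37736584e-02  9.94126634e-03 -1.25040796e+02]
 [-1.11278059e-02 -8.89338051e-02 -9.95975376e-01  1.55162186e+03]
 [ 0.00000000e+00  0.00000000e+00  0.00000000e+00  1.00000000e+00]] [[ 3.97969266e-01  4.98223208e-01 -7.70320776e-01  1.28412416e+03]
 [ 9.17202075e-01 -2.33469776e-01  3.22850146e-01 -4.36370259e+02]
 [-1.89951836e-02 -8.35024250e-01 -5.49885156e-01  6.22372150e+02]
 [ 0.00000000e+00  0.00000000e+00  0.00000000e+00  1.00000000e+00]]
```

View pics/top1b.png

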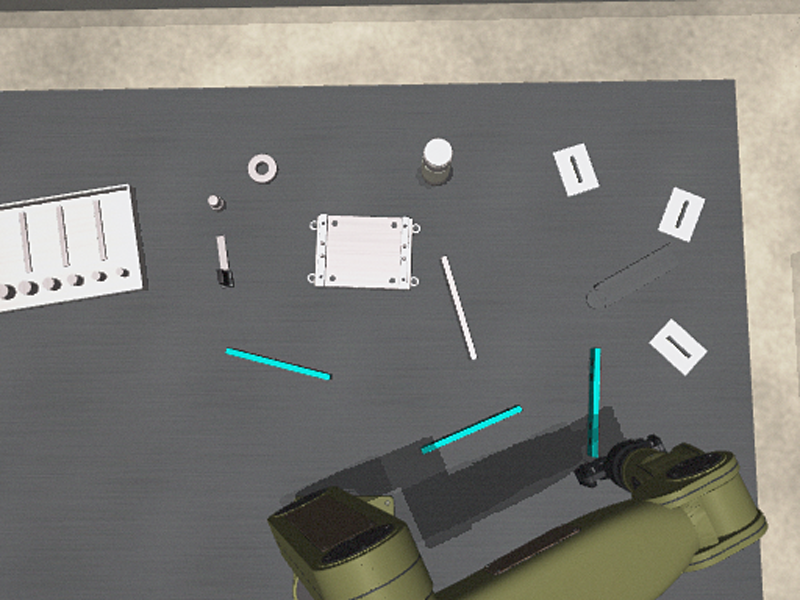

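View pics/sc1.png

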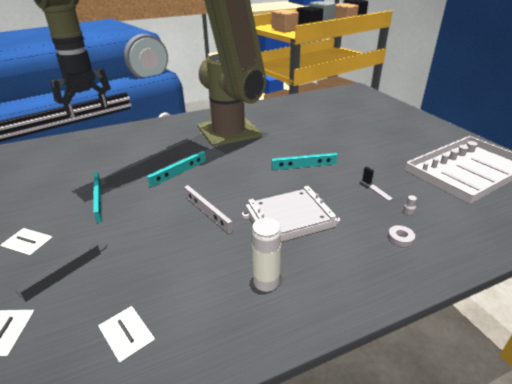

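Top picture (800x600 view): steel bar from (445,257) to (473,358), housing about (364,252), feeler grip about (226,278) with the tip at (222,236). The can, bearing and socket are on the far side. I'll enlarge the top view for pixel positions.

```bash
python3 - <<'E'
from h import *
crop("top1","top1c",125,85,325,235,4)
k=512/800
for n,u,v,z in [("bar far",445,257,38),("bar near",473,358,38),("grip",226,276,59),("tip",222,236,1),("h",364,252,40),("can",437,148,160),("soc",216,202,50),("bear",262,168,18)]:
    print(n,pt("top1",u*k,v*k,z).round(0))
E
```

```text
bar far [ 591. -215.   38.]
bar near [ 383. -268.   38.]
grip [555. 233.  59.]
tip [648. 256.   1.]
h [604. -48.  40.]
can [ 786. -197.  160.]
soc [711. 257.  50.]
bear [790. 168.  18.]
```

View pics/top1c.png

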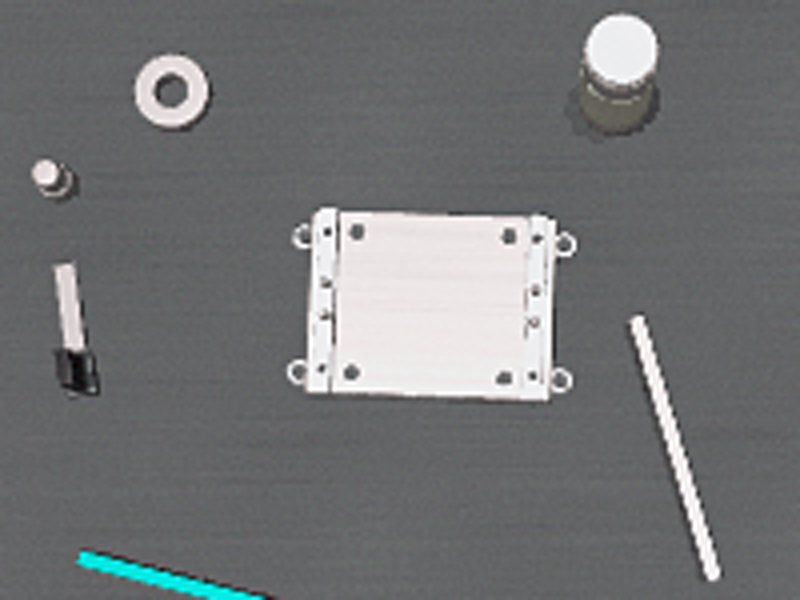

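```bash
python3 - <<'E'
from h import *
f=lambda u,v,z:pt("top1",125+u/4-.4,85+v/4-.4,z)
a,b=f(638,320,38),f(712,577,38);print("bar",a,b,(a+b)/2,np.linalg.norm(a-b),np.degrees(np.arctan2(*(a-b)[1::-1])))
for n,z,q in [("pins",53,[(326,283),(326,316),(536,290),(533,323)]),("landcorners",40,[(315,210),(308,392),(553,217),(549,400)]),("feel",0,[(65,264),(76,348)]),("grip",59,[(57,348),(92,352),(96,392)])]:
    P=np.array([f(*x,z) for x in q]);print(n,P.round(1),P.mean(0))
s=manip.observe();print(s["tool_pos"],s["time"])
E
```

```text
bar [ 590.65218862 -213.05105249   38.        ] [ 383.43805702 -268.05417268   38.        ] [ 487.04512282 -240.55261258   38.        ] 214.38992412206647 14.865832364071764
pins [[ 622.    37.1   53. ]
 [ 595.4   37.2   53. ]
 [ 613.9 -131.1   53. ]
 [ 587.3 -128.3   53. ]] [604.67346281 -46.30469357  53.        ]
landcorners [[ 684.1   47.1   40. ]
 [ 535.8   53.3   40. ]
 [ 675.5 -145.7   40. ]
 [ 526.6 -140.3   40. ]] [605.50527206 -46.40811782  40.        ]
feel [[649.8 260.    0. ]
 [579.3 250.3   0. ]] [614.53230486 255.14739201   0.        ]
grip [[571.9 251.2  59. ]
 [568.3 223.2  59. ]
 [536.2 219.8  59. ]] [558.7818772  231.40811817  59.        ]
[ 210.37467646 -480.3315228   230.54628083] 0.1
```

```bash
python3 -m inch '[{"delta_pos":[6.9,6.0,-2.0],"rotation":[0,0,-1.7]},{"delta_pos":[6.9,6.0,-2.0],"rotation":[0,0,-1.7]},{"delta_pos":[6.9,6.0,-2.0],"rotation":[0,0,-1.7]},{"delta_pos":[6.9,6.0,-2.0],"rotation":[0,0,-1.7]},{"delta_pos":[6.9,6.0,-2.0],"rotation":[0,0,-1.7]},{"delta_pos":[6.9,6.0,-2.0],"rotation":[0,0,-1.7]},{"delta_pos":[6.9,6.0,-2.0],"rotation":[0,0,-1.7]},{"delta_pos":[6.9,6.0,-2.0],"rotation":[0,0,-1.7]},{"delta_pos":[6.9,6.0,-2.0],"rotation":[0,0,-1.7]},{"delta_pos":[6.9,6.0,-2.0],"rotation":[0,0,-1.7]},{"delta_pos":[6.9,6.0,-2.0],"rotation":[0,0,-1.7]},{"delta_pos":[6.9,6.0,-2.0],"rotation":[0,0,-1.7]}]' 1
python3 - <<'E'
from h import *
snap("wrist","w1")
s=manip.observe();print({k:np.round(s[k],3) for k in("time","tool_pos","orientation","joint_pos")})
for p in [(487,-240.5,38),(590.6,-213,38),(383.4,-268,38)]:print(px("w1",p))
E
```

```text
time: 1.3
tool_pos: [485.8, -241.8, 151.6]
orientation: [3.114, 0.411, -0.0]
contact_force: [-0.4, -0.6, -0.8]
gripper_width: 85.2
grip_force: 0.0
{'time': np.float64(1.35), 'tool_pos': array([ 485.877, -241.842,  151.643]), 'orientation': array([3.114, 0.411, 0.   ]), 'joint_pos': array([-0.462,  0.335, -0.245,  0.99 , -0.   ,  2.417])}
[246.51363419 187.42523263]
[246.75708623  41.06904333]
[246.3202108  303.70567118]
```

View pics/w1.png

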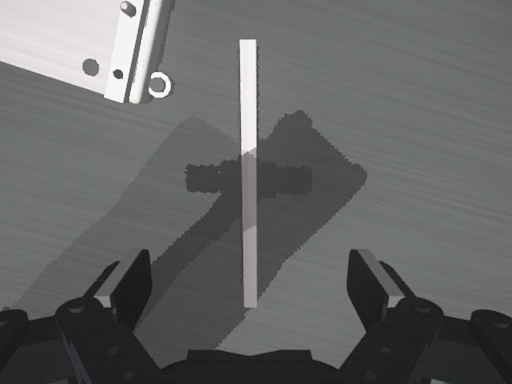

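The bar stands clean under the gripper, with its top face running from (248,40) to (250.5,307). The housing corner is at upper left.

```bash
python3 - <<'E'
from h import *
a,b=pt("w1",248,40,38),pt("w1",250.3,307,38);print(a,b,(a+b)/2,np.linalg.norm(a-b),np.degrees(np.arctan2(*(a-b)[1::-1])))
print(R.from_rotvec(manip.observe()["orientation"]).as_matrix().round(3),manip.observe()["tool_pos"])
E
```

```text
[ 591.49714135 -213.66732955   38.        ] [ 381.04089133 -272.30066707   38.        ] [ 486.26901634 -242.98399831   38.        ] 218.47128286922975 15.567894110837644
[[ 0.966  0.26   0.   ]
 [ 0.26  -0.966 -0.   ]
 [ 0.     0.    -1.   ]] [ 485.87703675 -241.84221465  151.64336108]
```

```bash
python3 -m inch '[{"delta_pos":[0.01,-0.03,-1.0],"rotation":[0,0,0.1]},{"delta_pos":[0.01,-0.03,-2.0],"rotation":[0,0,0.1]},{"delta_pos":[0.01,-0.03,-2.8],"rotation":[0,0,0.1]},{"delta_pos":[0.01,-0.03,-3.4],"rotation":[0,0,0.1]},{"delta_pos":[0.01,-0.03,-3.57],"rotation":[0,0,0.1]},{"delta_pos":[0.01,-0.03,-3.57],"rotation":[0,0,0.1]},{"delta_pos":[0.01,-0.03,-3.57],"rotation":[0,0,0.1]}]'
python3 -m inch '[{"delta_pos":[0,0,0],"rotation":[0,0,0]},{"delta_pos":[0,0,0],"rotation":[0,0,0]},{"delta_pos":[0,0,0],"rotation":[0,0,0]},{"delta_pos":[0,0,0],"rotation":[0,0,0]},{"delta_pos":[0,0,0],"rotation":[0,0,0]},{"delta_pos":[0,0,0],"rotation":[0,0,0]},{"delta_pos":[0,0,0],"rotation":[0,0,0]},{"delta_pos":[0,0,0],"rotation":[0,0,0]},{"delta_pos":[0,0,0],"rotation":[0,0,0]},{"delta_pos":[0,0,0],"rotation":[0,0,0]}]' -1
```

```text
time: 2.05
tool_pos: [487.8, -242.9, 9.7]
orientation: [3.111, 0.427, 0.003]
contact_force: [0.3, -1.0, 0.8]
gripper_width: 85.2
grip_force: 0.0
time: 3.05
tool_pos: [487.2, -241.9, 8.8]
orientation: [-3.112, -0.428, -0.001]
contact_force: [-0.8, 1.6, 5.3]
gripper_width: 11.1
grip_force: 60.2
```

```bash
python3 -m inch '[{"delta_pos":[0,0,0.5],"rotation":[0,0,0]},{"delta_pos":[0,0,1.5],"rotation":[0,0,0]},{"delta_pos":[0.1,0.4,2.5],"rotation":[0,0,1.3]},{"delta_pos":[0.3,1.0,3],"rotation":[0,0,3]},{"delta_pos":[0.4,1.6,3],"rotation":[0,0,4.7]},{"delta_pos":[0.6,2.2,3],"rotation":[0,0,6.4]},{"delta_pos":[0.7,2.8,3],"rotation":[0,0,8.1]},{"delta_pos":[0.9,3.4,3],"rotation":[0,0,9.8]},{"delta_pos":[1.0,4.0,3],"rotation":[0,0,11.5]},{"delta_pos":[1.1,4.5,3],"rotation":[0,0,13.1]},{"delta_pos":[1.2,4.9,3],"rotation":[0,0,14.3]},{"delta_pos":[1.2,4.9,3],"rotation":[0,0,14.3]}]'
python3 -m inch '[{"delta_pos":[0,0,0],"rotation":[0,0,0]},{"delta_pos":[0,0,0],"rotation":[0,0,0]}]'
python3 - <<'E'
from h import *
snap("wrist","w2")
s=manip.observe();print({k:np.round(s[k],3) for k in("time","tool_pos","orientation","joint_pos")});print(R.from_rotvec(s["orientation"]).as_matrix().round(4))
a=cv2.imread("pics/w2.png");cv2.imwrite("pics/w2b.png",cv2.resize(a,(800,600),interpolation=cv2.INTER_CUBIC))
E
```

```text
time: 4.25
tool_pos: [533.7, -44.0, 126.3]
orientation: [-2.269, -2.167, 0.003]
contact_force: [0.4, -0.9, -7.9]
gripper_width: 11.5
grip_force: 59.6
time: 4.45
tool_pos: [533.8, -46.6, 127.3]
orientation: [-2.276, -2.163, 0.004]
contact_force: [-0.9, 0.0, -6.5]
gripper_width: 11.4
grip_force: 59.6
{'time': np.float64(4.5), 'tool_pos': array([534.102, -46.732, 127.64 ]), 'orientation': array([-2.277, -2.163,  0.003]), 'joint_pos': array([-0.087,  0.345, -0.298,  0.929, -0.   ,  1.535])}
[[ 5.110e-02  9.987e-01 -2.000e-03]
 [ 9.987e-01 -5.120e-02 -3.000e-04]
 [-4.000e-04 -2.000e-03 -1.000e+00]]
```

View pics/w2b.png

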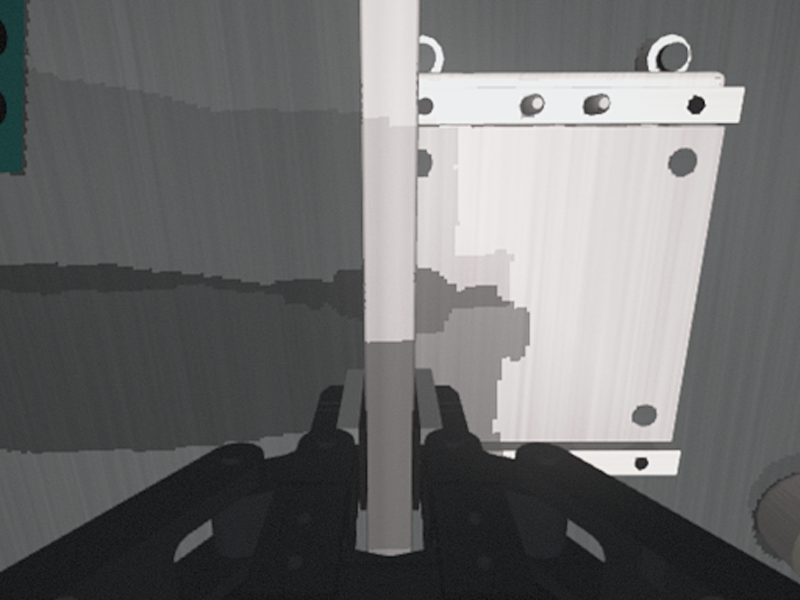

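The bar is held and pins of the +y land have tips at (538,102) and (603,102). Land end corners are (744,87), (741,123) on the far land and (680,450), (678,475) on the near one.

```bash
python3 - <<'E'
from h import *
f=lambda u,v,z:pt("w2",(u+.5)*.64-.5,(v+.5)*.64-.5,z)
for n,u,v,z in [("pin-",538,102,53),("pin+",603,102,53),("cA",744,87,40),("cB",741,123,40),("cC",680,450,40),("cD",678,475,40),("sA",697,104,40),("sB",641.5,463,40),("barL1",362,100,157.5),("barR1",416.5,100,157.5),("barL2",364,340,157.5),("barR2",413.5,340,157.5)]:
    print(n,f(u,v,z).round(1))
E
```

```text
pin- [596.7  38.8  53. ]
pin+ [622.   37.6  53. ]
cA [684.1  41.2  40. ]
cB [684.9  27.2  40. ]
cC [ 676.3 -127.8   40. ]
cD [ 676.8 -142.3   40. ]
sA [665.7  35.6  40. ]
sB [ 657.7 -134.4   40. ]
barL1 [533.3  34.2 157.5]
barR1 [544.3  33.7 157.5]
barL2 [530.4 -17.2 157.5]
barR2 [541.8 -17.8 157.5]
```

```bash
python3 -m inch '[{"delta_pos":[0.5,0,0],"rotation":[0,0,0.05]},{"delta_pos":[1.2,0,-0.5],"rotation":[0,0,0.05]},{"delta_pos":[1.6,0,-1.0],"rotation":[0,0,0.05]},{"delta_pos":[1.78,0.02,-1.3],"rotation":[0,0,0.05]},{"delta_pos":[1.78,0.02,-1.3],"rotation":[0,0,0.05]},{"delta_pos":[1.78,0.02,-1.3],"rotation":[0,0,0.05]},{"delta_pos":[1.78,0.02,-1.3],"rotation":[0,0,0.05]}]'
python3 - <<'E'
from h import *
snap("wrist","w3")
s=manip.observe();print({k:np.round(s[k],3) for k in("time","tool_pos")});print(R.from_rotvec(s["orientation"]).as_matrix().round(4))
crop("w3","w3c",130,20,400,220,2.9)
E
```

```text
time: 5.2
tool_pos: [605.6, -45.5, 77.3]
orientation: [2.272, 2.17, -0.0]
contact_force: [-1.2, 0.6, -7.8]
gripper_width: 10.9
grip_force: 59.7
{'time': np.float64(5.25), 'tool_pos': array([605.934, -45.501,  77.561])}
[[ 4.57e-02  9.99e-01  8.00e-04]
 [ 9.99e-01 -4.57e-02 -2.00e-04]
 [-1.00e-04  8.00e-04 -1.00e+00]]
```

View pics/w3c.png

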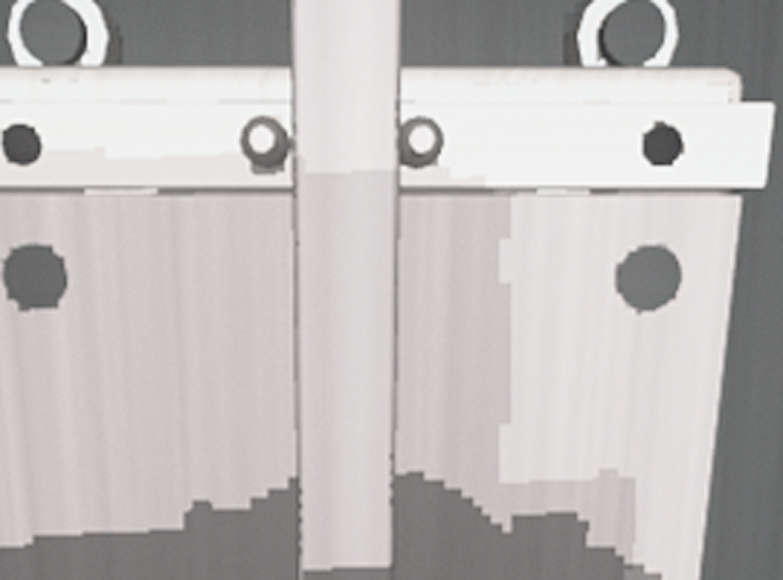

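Pin tips are at crop (262,140) and (421,140) and the bar's top face spans 295–399 at that row, so it is between the pins. I'll compute the offset.

```bash
python3 - <<'E'
from h import *
f=lambda u,v,z:pt("w3",130+u/2.9-.33,20+v/2.9-.33,z)
zb=77.5-8.8+38
for n,u,v,z in [("p-",262,139,53),("p+",421,139,53),("bL",295,140,zb),("bR",399,140,zb),("bL2",301,550,zb),("bR2",391,550,zb),("s-",21,145,40),("s+",662,145,40)]: print(n,f(u,v,z).round(1))
E
```

```text
p- [596.6  38.5  53. ]
p+ [622.4  37.4  53. ]
bL [604.4  34.2 106.7]
bR [615.8  33.7 106.7]
bL2 [602.3 -13.4 106.7]
bR2 [613.4 -13.9 106.7]
s- [553.5  40.4  40. ]
s+ [665.4  35.4  40. ]
```

```bash
python3 -m inch '[{"delta_pos":[-0.02,0,-0.2],"rotation":[0,0,0]},{"delta_pos":[-0.02,0,-0.4],"rotation":[0,0,0]},{"delta_pos":[-0.02,0,-0.55],"rotation":[0,0,0]},{"delta_pos":[-0.02,0,-0.65],"rotation":[0,0,0]},{"delta_pos":[-0.02,0,-0.7],"rotation":[0,0,0]},{"delta_pos":[-0.02,0,-0.72],"rotation":[0,0,0]},{"delta_pos":[-0.02,0,-0.72],"rotation":[0,0,0]}]'
```

```text
time: 5.95
tool_pos: [604.7, -45.2, 48.8]
orientation: [-2.271, -2.17, 0.001]
contact_force: [-5.1, 0.9, 3.2]
gripper_width: 11.2
grip_force: 61.7
```

```bash
python3 -m inch '[{"delta_pos":[0,0,0],"rotation":[0,0,0]},{"delta_pos":[0,0,0],"rotation":[0,0,0]},{"delta_pos":[0,0,0],"rotation":[0,0,0]},{"delta_pos":[0,0,0],"rotation":[0,0,0]},{"delta_pos":[0,0,0],"rotation":[0,0,0]},{"delta_pos":[0,0,0.5],"rotation":[0,0,0]},{"delta_pos":[0,0,1.3],"rotation":[0,0,0]},{"delta_pos":[0,0,2.3],"rotation":[0,0,0]},{"delta_pos":[0,0,2.6],"rotation":[0,0,0]},{"delta_pos":[0,0,2.6],"rotation":[0,0,0]}]' 1
python3 - <<'E'
from h import *
snap("wrist","w4")
s=manip.observe();print({k:np.round(s[k],3) for k in("time","tool_pos")})
E
```

```text
time: 6.95
tool_pos: [607.5, -45.4, 154.3]
orientation: [2.268, 2.168, 0.006]
contact_force: [0.1, 0.0, -0.3]
gripper_width: 85.4
grip_force: 0.0
{'time': np.float64(7.0), 'tool_pos': array([606.016, -45.36 , 152.24 ])}
```

View pics/w4.png

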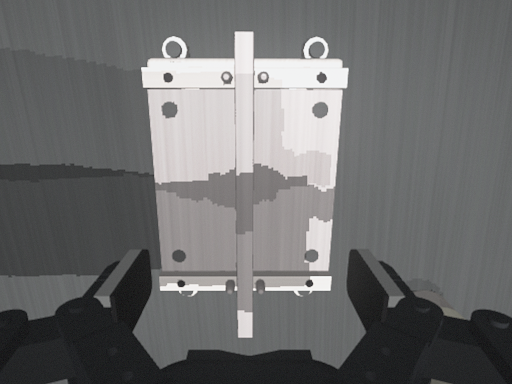

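Bar rests across both lands, ends at (244,33) and (245,337), between the pins and released. Next I'll go over the feeler with a turn of +100°, which keeps the last joint in range.

```bash
python3 -m inch '[{"delta_pos":[0,0.2,0.8],"rotation":[0,0,1.6]},{"delta_pos":[0,0.7,1.2],"rotation":[0,0,3.3]},{"delta_pos":[0,1.4,1.2],"rotation":[0,0,5]},{"delta_pos":[-0.1,2.1,1.2],"rotation":[0,0,6.7]},{"delta_pos":[-0.2,2.8,1.2],"rotation":[0,0,8.4]},{"delta_pos":[-0.3,3.6,1.2],"rotation":[0,0,10.1]},{"delta_pos":[-0.4,4.4,1.2],"rotation":[0,0,11.8]},{"delta_pos":[-0.5,5.2,1.2],"rotation":[0,0,13.5]},{"delta_pos":[-0.6,6,1.2],"rotation":[0,0,15.2]},{"delta_pos":[-0.65,6.8,1.2],"rotation":[0,0,16.9]},{"delta_pos":[-0.65,7.2,1.2],"rotation":[0,0,18.5]},{"delta_pos":[-0.65,7.25,1.2],"rotation":[0,0,20]}]'
python3 -m inch '[{"delta_pos":[0,0,0],"rotation":[0,0,0]},{"delta_pos":[0,0,0],"rotation":[0,0,0]}]'
python3 - <<'E'
from h import *
snap("wrist","w5")
s=manip.observe();print({k:np.round(s[k],3) for k in("time","tool_pos","joint_pos")});print(R.from_rotvec(s["orientation"]).as_matrix().round(4))
a=cv2.imread("pics/w5.png");cv2.imwrite("pics/w5b.png",cv2.resize(a,(800,600),interpolation=cv2.INTER_CUBIC))
E
```

```text
time: 8.2
tool_pos: [577.9, 246.7, 196.7]
orientation: [0.216, -3.13, 0.001]
contact_force: [-0.8, -0.3, -0.2]
gripper_width: 85.6
grip_force: 0.0
time: 8.4
tool_pos: [578.5, 244.2, 197.8]
orientation: [0.198, -3.132, 0.002]
contact_force: [0.1, -0.1, 0.0]
gripper_width: 85.5
grip_force: 0.0
{'time': np.float64(8.45), 'tool_pos': array([578.787, 244.031, 198.295]), 'joint_pos': array([ 0.399,  0.454,  0.07 ,  1.189, -0.   ,  0.273])}
[[-9.920e-01 -1.261e-01 -2.300e-03]
 [-1.261e-01  9.920e-01 -1.100e-03]
 [ 2.400e-03 -8.000e-04 -1.000e+00]]
```

View pics/w5b.png

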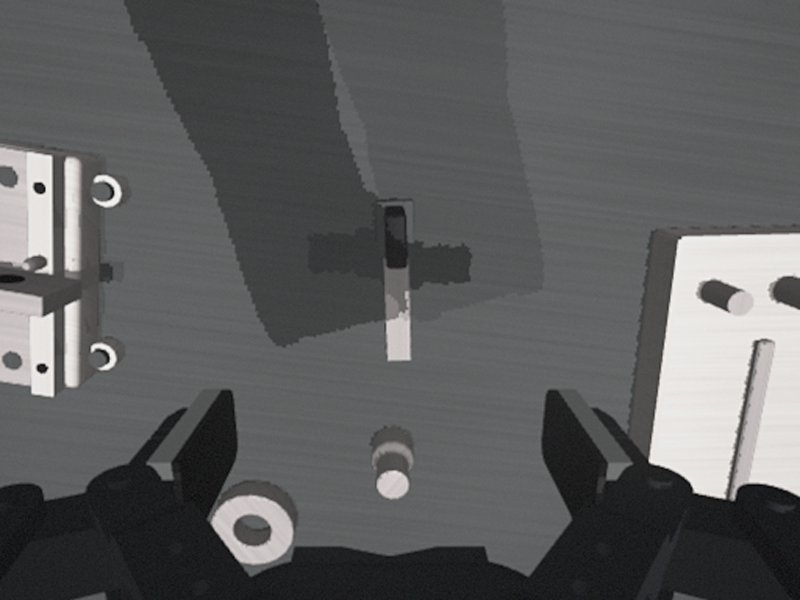

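Feeler: tip edge from (387,360) to (411,360), foot's back edge from (376,199) to (413,199), black grip about (386–407, 207–268).

```bash
python3 - <<'E'
from h import *
f=lambda u,v,z:pt("w5",(u+.5)*.64-.5,(v+.5)*.64-.5,z)
t1,t2=f(387,360,2),f(411.5,360,2);b1,b2=f(376,199.5,12),f(413.5,199.5,12)
print(t1,t2,b1,b2,np.linalg.norm(b1-b2))
t=(t1+t2)/2;b=(b1+b2)/2;d=(t-b)[:2];print(np.linalg.norm(d),np.degrees(np.arctan2(d[1],d[0])))
u=d/np.linalg.norm(d);print("origin",t[:2]-93*u,b[:2]+18*u)
for q in [(386,207),(406,207),(387,268),(407,268)]:print(f(*q,59).round(1),f(*q,12).round(1))
E
```

```text
[648.47835154 250.65475021   2.        ] [646.29903951 267.66023958   2.        ] [538.65488645 229.92613463  12.        ] [535.7021043  253.03797069  12.        ] 23.299697176568973
111.61858929105072 9.11146928717407
origin [555.56215768 244.4304128 ] [554.95137367 244.33245565]
[537.5 236.4  59. ] [542.4 236.7  12. ]
[536.2 247.   59. ] [540.9 249.   12. ]
[570.5 241.1  59. ] [581.  242.2  12. ]
[569.1 252.1  59. ] [579.3 255.   12. ]
```

```bash
python3 -m inch '[{"delta_pos":[-0.6,0.01,-1],"rotation":[0,0,0.25]},{"delta_pos":[-0.6,0.01,-2.1],"rotation":[0,0,0.25]},{"delta_pos":[-0.6,0.01,-3.2],"rotation":[0,0,0.25]},{"delta_pos":[-0.6,0.01,-4],"rotation":[0,0,0.25]},{"delta_pos":[-0.6,0.01,-4.4],"rotation":[0,0,0.25]},{"delta_pos":[-0.6,0.01,-4.5],"rotation":[0,0,0.25]},{"delta_pos":[-0.6,0.01,-4.5],"rotation":[0,0,0.25]},{"delta_pos":[-0.6,0.01,-4.5],"rotation":[0,0,0.25]}]'
python3 -m inch '[{"delta_pos":[0,0,0],"rotation":[0,0,0]},{"delta_pos":[0,0,0],"rotation":[0,0,0]},{"delta_pos":[0,0,0],"rotation":[0,0,0]},{"delta_pos":[0,0,0],"rotation":[0,0,0]},{"delta_pos":[0,0,0],"rotation":[0,0,0]},{"delta_pos":[0,0,0],"rotation":[0,0,0]},{"delta_pos":[0,0,0],"rotation":[0,0,0]},{"delta_pos":[0,0,0],"rotation":[0,0,0]},{"delta_pos":[0,0,0],"rotation":[0,0,0]},{"delta_pos":[0,0,0],"rotation":[0,0,0]}]' -1
```

```text
time: 9.25
tool_pos: [556.5, 245.2, 20.9]
orientation: [-0.235, 3.131, 0.001]
contact_force: [-0.9, 0.5, 1.1]
gripper_width: 85.4
grip_force: 0.0
time: 10.25
tool_pos: [555.6, 245.2, 20.0]
orientation: [-0.237, 3.132, 0.0]
contact_force: [-1.6, 0.2, 4.4]
gripper_width: 10.7
grip_force: 58.8
```

```bash
python3 -m inch '[{"delta_pos":[0,0,0.5],"rotation":[0,0,0]},{"delta_pos":[-0.2,-0.3,1.5],"rotation":[0,0,0]},{"delta_pos":[-0.6,-1.0,2],"rotation":[0,0,-0.5]},{"delta_pos":[-1.1,-2,2],"rotation":[0,0,-1]},{"delta_pos":[-1.5,-3,2],"rotation":[0,0,-1.5]},{"delta_pos":[-1.7,-4,2],"rotation":[0,0,-2]},{"delta_pos":[-1.7,-5,2],"rotation":[0,0,-2.27]},{"delta_pos":[-1.7,-6,2],"rotation":[0,0,-2.27]},{"delta_pos":[-1.7,-6.8,2],"rotation":[0,0,-2.27]},{"delta_pos":[-1.7,-7.15,1.6],"rotation":[0,0,-2.27]},{"delta_pos":[-1.7,-7.15,1.2],"rotation":[0,0,-2.27]},{"delta_pos":[-1.7,-7.15,1.1],"rotation":[0,0,-2.27]}]'
python3 -m inch '[{"delta_pos":[0,0,0],"rotation":[0,0,0]},{"delta_pos":[0,0,0],"rotation":[0,0,0]},{"delta_pos":[0,0,0],"rotation":[0,0,0]}]'
python3 - <<'E'
from h import *
snap("wrist","w6");snap("scene","sc6");snap("top","top6")
s=manip.observe();print({k:np.round(s[k],3) for k in("time","tool_pos","joint_pos")});print(R.from_rotvec(s["orientation"]).as_matrix().round(4))
a=cv2.imread("pics/w6.png");b=cv2.imread("pics/sc6.png")[140:260,200:380]
cv2.imwrite("pics/m6.png",np.vstack([cv2.resize(a,(400,300)),cv2.resize(b,(400,267),interpolation=cv2.INTER_CUBIC)]))
cv2.imwrite("pics/w6b.png",cv2.resize(a,(800,600),interpolation=cv2.INTER_CUBIC))
E
```

```text
time: 11.45
tool_pos: [485.3, -41.4, 61.8]
orientation: [-0.076, -3.136, -0.0]
contact_force: [-0.1, 0.1, -2.1]
gripper_width: 11.6
grip_force: 58.6
time: 11.75
tool_pos: [488.1, -40.5, 64.3]
orientation: [0.073, 3.14, -0.0]
contact_force: [0.6, -0.3, -1.0]
gripper_width: 11.1
grip_force: 58.6
{'time': np.float64(11.9), 'tool_pos': array([487.887, -40.609,  64.228]), 'joint_pos': array([-0.083,  0.337, -0.507,  0.726, -0.   , -0.037])}
[[-9.989e-01  4.640e-02  1.000e-03]
 [ 4.640e-02  9.989e-01 -1.000e-04]
 [-1.100e-03 -1.000e-04 -1.000e+00]]
```

View pics/w6b.png

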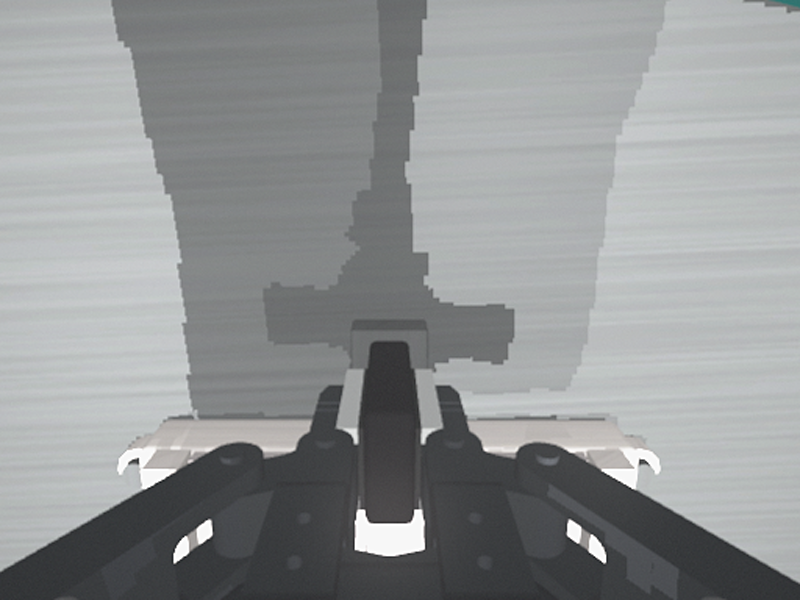

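Feeler is gripped straight (foot's back edge (352–428, 321), grip centred at 389) and it is centred between the housing ears (120 and 660). Now I'll lower to feel for the plate.

```bash
python3 -m inch '[{"delta_pos":[0,0,-0.1],"rotation":[0,0,0]},{"delta_pos":[0,0,-0.18],"rotation":[0,0,0]},{"delta_pos":[0,0,-0.2],"rotation":[0,0,0]},{"delta_pos":[0,0,-0.2],"rotation":[0,0,0]}]'
python3 -m inch '[{"delta_pos":[0,0,-0.03],"rotation":[0,0,0]},{"delta_pos":[0,0,-0.03],"rotation":[0,0,0]}]'
python3 -m inch '[{"delta_pos":[0,0,-0.03],"rotation":[0,0,0]},{"delta_pos":[0,0,-0.03],"rotation":[0,0,0]}]'
```

```text
time: 12.3
tool_pos: [487.1, -40.9, 55.4]
orientation: [-0.074, -3.14, -0.0]
contact_force: [0.3, 0.5, -2.4]
gripper_width: 11.1
grip_force: 58.6
time: 12.5
tool_pos: [487.3, -40.9, 54.4]
orientation: [-0.074, -3.141, -0.0]
contact_force: [-0.1, 0.1, -1.1]
gripper_width: 11.7
grip_force: 58.6
time: 12.7
tool_pos: [487.3, -40.9, 53.2]
orientation: [-0.074, -3.141, -0.0]
contact_force: [0.4, -0.0, -1.9]
gripper_width: 11.5
grip_force: 58.6
```

```bash
python3 -m inch '[{"delta_pos":[0,0,-0.03],"rotation":[0,0,0]},{"delta_pos":[0,0,-0.03],"rotation":[0,0,0]}]'
python3 -m inch '[{"delta_pos":[0,0,-0.03],"rotation":[0,0,0]},{"delta_pos":[0,0,-0.03],"rotation":[0,0,0]}]'
```

```text
time: 12.9
tool_pos: [487.5, -40.9, 52.6]
orientation: [0.074, 3.14, -0.0]
contact_force: [-1.8, 0.3, 2.8]
gripper_width: 11.3
grip_force: 59.4
time: 13.1
tool_pos: [487.4, -40.9, 52.4]
orientation: [0.074, 3.14, -0.0]
contact_force: [-4.5, 0.6, 12.2]
gripper_width: 11.4
grip_force: 60.9
```

```bash
python3 -m inch '[{"delta_pos":[0,0,0.025],"rotation":[0,0,0]},{"delta_pos":[0.2,-0.01,0.025],"rotation":[0,0,0]},{"delta_pos":[0.45,-0.02,0.025],"rotation":[0,0,0]},{"delta_pos":[0.7,-0.03,0.025],"rotation":[0,0,0]},{"delta_pos":[0.85,-0.04,0.025],"rotation":[0,0,0]},{"delta_pos":[0.9,-0.04,0.025],"rotation":[0,0,0]},{"delta_pos":[0.9,-0.04,0.025],"rotation":[0,0,0]}]'
```

```text
time: 13.8
tool_pos: [522.9, -42.5, 52.7]
orientation: [-0.074, -3.14, 0.0]
contact_force: [-4.4, -0.5, 10.1]
gripper_width: 11.5
grip_force: 60.4
```

```bash
python3 -m inch '[{"delta_pos":[0.1,0,0],"rotation":[0,0,0]},{"delta_pos":[0.2,-0.01,0],"rotation":[0,0,0]},{"delta_pos":[0.3,-0.01,0],"rotation":[0,0,0]},{"delta_pos":[0.4,-0.02,0],"rotation":[0,0,0]},{"delta_pos":[0.4,-0.02,0],"rotation":[0,0,0]},{"delta_pos":[0.4,-0.02,0],"rotation":[0,0,0]}]'
```

```text
time: 14.4
tool_pos: [539.4, -43.3, 52.7]
orientation: [0.074, 3.141, 0.0]
contact_force: [-3.4, 0.5, 9.7]
gripper_width: 11.3
grip_force: 60.1
```

```bash
python3 -m inch '[{"delta_pos":[0.05,0,0.01],"rotation":[0,0,0]},{"delta_pos":[0.1,0,0.01],"rotation":[0,0,0]},{"delta_pos":[0.2,-0.01,0.01],"rotation":[0,0,0]},{"delta_pos":[0.2,-0.01,0.01],"rotation":[0,0,0]}]'
python3 -m inch '[{"delta_pos":[0.05,0,0],"rotation":[0,0,0]},{"delta_pos":[0.1,0,0],"rotation":[0,0,0]},{"delta_pos":[0.1,0,0],"rotation":[0,0,0]}]'
python3 -m inch '[{"delta_pos":[0.05,0,0],"rotation":[0,0,0]},{"delta_pos":[0.1,0,0],"rotation":[0,0,0]},{"delta_pos":[0.1,0,0],"rotation":[0,0,0]}]'
```

```text
time: 14.8
tool_pos: [547.8, -43.7, 52.7]
orientation: [0.074, 3.14, 0.0]
contact_force: [-1.9, 0.5, 5.4]
gripper_width: 11.3
grip_force: 59.7
time: 15.1
tool_pos: [551.2, -43.7, 52.7]
orientation: [-0.074, -3.14, 0.0]
contact_force: [-3.0, 0.4, 6.4]
gripper_width: 11.7
grip_force: 59.8
time: 15.4
tool_pos: [555.2, -43.7, 52.7]
orientation: [-0.074, -3.14, 0.0]
contact_force: [-3.8, -0.8, 5.9]
gripper_width: 11.3
grip_force: 59.7
```

```bash
for i in 1; do python3 -m inch '[{"delta_pos":[0.05,0,0],"rotation":[0,0,0]},{"delta_pos":[0.05,0,0],"rotation":[0,0,0]},{"delta_pos":[0.05,0,0],"rotation":[0,0,0]}]'; done
python3 -m inch '[{"delta_pos":[0.05,0,0],"rotation":[0,0,0]},{"delta_pos":[0.05,0,0],"rotation":[0,0,0]},{"delta_pos":[0.05,0,0],"rotation":[0,0,0]}]'
python3 -c "
from h import *
snap('wrist','w7');snap('scene','sc7')"
```

```text
time: 15.7
tool_pos: [557.1, -43.7, 52.7]
orientation: [-0.074, -3.14, 0.0]
contact_force: [-3.8, 0.9, 6.9]
gripper_width: 11.2
grip_force: 59.8
time: 16.0
tool_pos: [558.9, -43.7, 52.7]
orientation: [-0.074, -3.14, 0.0]
contact_force: [-4.1, -1.2, 6.9]
gripper_width: 11.2
grip_force: 59.9
```

```bash
python3 -m inch '[{"delta_pos":[0.03,0,0.01],"rotation":[0,0,0]},{"delta_pos":[0.05,0,0.01],"rotation":[0,0,0]},{"delta_pos":[0.05,0,0.01],"rotation":[0,0,0]}]'
python3 -m inch '[{"delta_pos":[0.05,0,0],"rotation":[0,0,0]},{"delta_pos":[0.05,0,0],"rotation":[0,0,0]},{"delta_pos":[0.05,0,0],"rotation":[0,0,0]}]'
```

```text
time: 16.4
tool_pos: [559.6, -43.7, 52.7]
orientation: [-0.074, -3.137, 0.0]
contact_force: [-7.0, -1.0, 8.4]
gripper_width: 11.7
grip_force: 60.0
time: 16.7
tool_pos: [560.6, -43.7, 52.7]
orientation: [-0.074, -3.136, 0.0]
contact_force: [-8.6, -0.5, 9.2]
gripper_width: 11.1
grip_force: 60.3
```

```bash
python3 -m inch '[{"delta_pos":[0.05,0,0],"rotation":[0,0,0]},{"delta_pos":[0.05,0,0],"rotation":[0,0,0]},{"delta_pos":[0.05,0,0],"rotation":[0,0,0]}]'
python3 - <<'E'
from h import *
snap('wrist','w8');snap('scene','sc8')
for a in("sc7","sc8"):crop(a,a+"c",230,170,350,250,6.6)
x,y=[cv2.imread(f"pics/{k}c.png") for k in("sc7","sc8")]
cv2.imwrite("pics/cmp.png",cv2.resize(np.vstack([x,y]),(450,600)))
E
```

```text
time: 17.0
tool_pos: [562.4, -43.6, 52.7]
orientation: [-0.074, -3.136, 0.0]
contact_force: [-10.4, 0.2, 10.1]
gripper_width: 11.4
grip_force: 60.3
```

View pics/cmp.png

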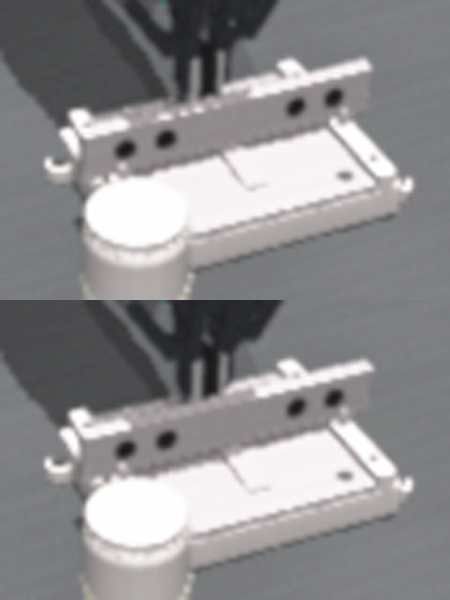

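The bar is still upright on the lands with the blade tip out beyond it, and the push has risen about 6 N. I'll let it settle, then hand in.

```bash
python3 -m inch '[{"delta_pos":[0.02,0,0],"rotation":[0,0,0]},{"delta_pos":[0.02,0,0],"rotation":[0,0,0]},{"delta_pos":[0.02,0,0],"rotation":[0,0,0]},{"delta_pos":[0.02,0,0],"rotation":[0,0,0]},{"delta_pos":[0.02,0,0],"rotation":[0,0,0]},{"delta_pos":[0.02,0,0],"rotation":[0,0,0]}]' && python3 -c "
from plant import manip
print(manip.sign_off())"
```

```text
time: 17.7
tool_pos: [562.9, -43.6, 52.7]
orientation: [-0.074, -3.135, 0.0]
contact_force: [-10.5, -0.9, 11.0]
gripper_width: 11.4
grip_force: 60.4
the job is handed in; nothing more can be done
None
```

I placed the straightedge across the lands between the pins, slid the feeler in until it dragged under the middle, and handed the job in at 17.7 s still gripping it; no verdict came back. At hand-in the push was about 10 N and the feeler roughly 3 mm past first contact, and no move went near the can, bearing or socket.

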